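Test-twist the sample bottle caps and set the loose ones aside

ROBOT

A 6-joint arm with a two-finger parallel gripper is mounted at the origin on the work surface. World frame = base frame: x ahead of the robot, y to its left, z up, the work surface at z = 0. Lengths are in m, angles in rad, forces in N, time in s.
With the tool pointing down it reaches from about 0.225 to 0.875 m from the base axis. Payload 3.4 kg.
Tool frame: the origin (TCP) lies on the centre line of the jaws, within the pads' length; the fingertips stand 17 mm ahead of it and the grasp point (between the pads) lies 2 mm behind it (nose_length is the distance from the TCP to the fingertips, in m); z points along the fingers, y is the line along which they close (so a half turn about z gives the same grasp; the last joint's range is limited). The gripper opens to 85 mm and grips with 20 to 120 N. Pads are 22 mm wide; open, the fingers measure 114 mm over their backs; the gripper's body (76 mm by 85 mm) begins 54 mm behind the grasp point. The pads swing forward as they close: fully open they stand 13 mm farther back than shut.
Start: joints at [-1.418, 0.276, 1.505, -0, 1.361, -0.121], TCP at [0.155, -0.554, 0.248] pointing down, gripper open.
Joint ranges: [-2.89, 2.89], [-0.75, 2.08], [0.22, 2.7], [-1.18, 4.32], [0.11, 2.71], [-2.7, 2.7]. Speed limits (rad/s): [2.57, 2.57, 3.14, 3.14, 3.14, 3.14].

INTERFACE

Orientations are given as a unit quaternion [w, x, y, z].
In Python, from rig import get_state, get_image, sign_off, find_in, place_of, nose_length gives the robot as it stands.
- The arm moves only by the tool apply_moves, never from a script. Its argument "deltas" is one flat list of numbers, 5 for each row, row after row: the finger opening in mm, from 0 to 85.4, then the shift along the tool's x, y, z in mm, then the turn about the tool's z in degrees. A call has 1 to 12 rows; each row is the pose to reach, as a shift and turn from the pose commanded when the call began, along the tool's axes at that moment; what a row does not reach only later rows make up. A row lasts 1/12 s, in which the tool goes at most 41.7 mm and 7.16 degrees, less where a joint would pass 70% of its speed; a pose out of reach is approached as far as the arm can. A call with a gripper value outside its range is refused whole. The fingers move at their own pace and stop on an object; "squeeze" is the grip in N (left out, the last holds). Time passes only in rows, so rows that repeat a pose let the fingers close. It gives the time, the measured TCP pose, the force, the opening and the grip force at its end, in the units of the state.
- get_state(): the state, without advancing time (a new reading comes with each control period).
- get_image(name): name is "side" or "top" or "wrist"; returns a dict with "frame" (400x640x3 uint8, red, green, blue), "K" (3x3 intrinsics, pixels), "k1" (the pictures are not rectified: a ray, as slopes to the right and down, at radius r is drawn at 1 + k1 r^2 times it, then the intrinsics apply), "position" and "orientation" of the camera in the world. Camera axes: x right, y down, z forward; pixel columns grow to the right and rows downward; lengths in m; the calibration is good to about 2 mm. A picture is of the moment at which its call begins. There is no depth.
- sign_off(): hands the job in; it is judged then, once.
Trained networks look in a picture, given as the dict that the camera call returned (one of the last four; its "shot" number tells which), for a name from the list of things; names that differ only in an ending like _2 or _b are one class to them, and where a whole thing is asked for, a point or a joint stands for the part that bears it (a point fixed in the world has none). Each returns a list of dicts, best first, with "score" (0 to 1); they miss things now and then, are a little off and sometimes report something else, mostly with a low value. They report only what shows in the picture. A call takes as long as a camera call.
- find_in(query, picture): "point" ([column, row] in pixels, amid what is visible of it).
- place_of(query, picture): "point" ([column, row] in pixels: a listed point, or the origin of a listed thing).
The state is a dict: "clock": time; "qpos": joint angles; "qd": joint speeds; "effort": joint torques, N m; "position": TCP position; "ee_rot": TCP orientation; "contact_force": force on the tool from outside, world axes, zero at the start; "moment": the same for the moment, N m; "width": finger opening in m; "gripper_force": force on a finger pad.
Only numpy, scipy, OpenCV 4.12 (cv2) and the standard library are available. Lean on these libraries where they do the work, as an engineer would, in place of code of your own. Each camera call takes 0.05 s, during which the arm holds its last target. There are 200 camera calls.

TASK

Test the cap of each sample bottle in the slanted rack by twisting it clockwise. If a cap turns, screw it down until it stops before the bottle leaves the rack, then set that bottle down gently, standing upright, in the white recheck tray; bottles whose caps were already tight stay in their pockets. Leave everything else on the bench alone.

Things in the scene. Friction and masses are not known exactly. Their poses are not given: they have to be found in the camera images.
- bottle_a_mid (a point): Square glass sample bottle, ribbed blue screw cap; the three look alike. Point on its axis, 57 mm above its underside and 57 below the cap's top; z runs up its axis to the cap. Body 50 x 50 x 70 mm, then a cone and 32 mm neck; cap 40 mm across, 28 tall, its centre 43 mm above this point. Not fixed, 180-290 g. Starts in the rack leaning 30 degrees, cap towards the robot
- cap_a (a joint): Angle (rad) of this bottle's cap, growing clockwise seen from above it (tightening). Starts at -1.1 to -0.5, tight or loose: the reading alone tells nothing. A loose cap turns easily (0.1 N m) to a hard stop at 0, fully tight, and stays where left. A tight one turns neither way (over 3 N m): fingers slip. It keeps its height. A white line on its top, from centre to rim, shows the angle
- bottle_b_mid (a point): Square glass sample bottle, ribbed blue screw cap; the three look alike. Point on its axis, 57 mm above its underside and 57 below the cap's top; z runs up its axis to the cap. Body 50 x 50 x 70 mm, then a cone and 32 mm neck; cap 40 mm across, 28 tall, its centre 43 mm above this point. Not fixed, 180-290 g. Starts in the rack leaning 30 degrees, cap towards the robot
- cap_b (a joint): Angle (rad) of this bottle's cap, growing clockwise seen from above it (tightening). Starts at -1.1 to -0.5, tight or loose: the reading alone tells nothing. A loose cap turns easily (0.1 N m) to a hard stop at 0, fully tight, and stays where left. A tight one turns neither way (over 3 N m): fingers slip. It keeps its height. A white line on its top, from centre to rim, shows the angle
- bottle_c_mid (a point): Square glass sample bottle, ribbed blue screw cap; the three look alike. Point on its axis, 57 mm above its underside and 57 below the cap's top; z runs up its axis to the cap. Body 50 x 50 x 70 mm, then a cone and 32 mm neck; cap 40 mm across, 28 tall, its centre 43 mm above this point. Not fixed, 180-290 g. Starts in the rack leaning 30 degrees, cap towards the robot
- cap_c (a joint): Angle (rad) of this bottle's cap, growing clockwise seen from above it (tightening). Starts at -1.1 to -0.5, tight or loose: the reading alone tells nothing. A loose cap turns easily (0.1 N m) to a hard stop at 0, fully tight, and stays where left. A tight one turns neither way (over 3 N m): fingers slip. It keeps its height. A white line on its top, from centre to rim, shows the angle
- rack: Aluminium rack, fixed; origin on the bench under its middle pocket. Three square pockets along its y, 95 mm apart, lean 30 degrees, tops towards its -x (robot's side): 54 mm wide inside, 45 deep along the lean, floor centres 40 mm above the bench, walls 4. A bottle can turn only 0.1 rad in one, so it is held while its cap is twisted; it is pulled out along its own axis
- tray: Open white recheck tray, fixed, 250 mm (its x) by 140 mm (its y), walls 4 mm thick and 22 mm high, floor 4 mm thick; origin at the centre of its underside, on the bench. Empty at the start
- beaker: Empty glass beaker, 68 mm across, 70 mm high; origin at the centre of its underside. Leave alone
- jar: Small amber jar, 40 mm across, 55 mm high; origin at the centre of its underside. Leave alone
- spare_cap: Spare screw cap lying on the bench, 32 mm across, 20 mm high; origin at the centre of its underside. Leave alone
- spatula: Lab spatula lying on the bench, 180 mm long; origin under it, on the bench. Leave alone
- reagent: Amber reagent bottle, 56 mm across, 110 mm high; origin at the centre of its underside. Leave alone

How it is judged:
At the end, for the whole second after the job is handed in: The two bottles that had loose caps stand upright (within 0.1 rad) and still on the floor of the recheck tray with their caps screwed down to within 0.15 rad of the stop, and the bottle whose cap was tight is in its own pocket, within 15 mm of where it began (((x of bottle_a_mid in the frame of tray between -0.115 and 0.115 m and y of bottle_a_mid in the frame of tray between -0.06 and 0.06 m and height (world z) of bottle_a_mid between 0.054 and 0.068 m and angle between each of bottle_a_mid, bottle_b_mid's own z axis and vertical below 0.1 rad and value of joint each of cap_a, cap_b above -0.15 rad and linear speed of each of bottle_a, bottle_b below 0.03 m/s and x of bottle_b_mid in the frame of tray between -0.115 and 0.115 m and y of bottle_b_mid in the frame of tray between -0.06 and 0.06 m and height (world z) of bottle_b_mid between 0.054 and 0.068 m and distance of bottle_c_mid from where it was at the start of the episode below 0.015 m) or (x of bottle_a_mid in the frame of tray between -0.115 and 0.115 m and y of bottle_a_mid in the frame of tray between -0.06 and 0.06 m and height (world z) of bottle_a_mid between 0.054 and 0.068 m and angle between each of bottle_a_mid, bottle_c_mid's own z axis and vertical below 0.1 rad and value of joint each of cap_a, cap_c above -0.15 rad and linear speed of each of bottle_a, bottle_c below 0.03 m/s and x of bottle_c_mid in the frame of tray between -0.115 and 0.115 m and y of bottle_c_mid in the frame of tray between -0.06 and 0.06 m and height (world z) of bottle_c_mid between 0.054 and 0.068 m and distance of bottle_b_mid from where it was at the start of the episode below 0.015 m) or (x of bottle_b_mid in the frame of tray between -0.115 and 0.115 m and y of bottle_b_mid in the frame of tray between -0.06 and 0.06 m and height (world z) of bottle_b_mid between 0.054 and 0.068 m and angle between each of bottle_b_mid, bottle_c_mid's own z axis and vertical below 0.1 rad and value of joint each of cap_b, cap_c above -0.15 rad and linear speed of each of bottle_b, bottle_c below 0.03 m/s and x of bottle_c_mid in the frame of tray between -0.115 and 0.115 m and y of bottle_c_mid in the frame of tray between -0.06 and 0.06 m and height (world z) of bottle_c_mid between 0.054 and 0.068 m and distance of bottle_a_mid from where it was at the start of the episode below 0.015 m))); the robot touches nothing.
It fails at once if a bottle was lifted out of the rack without its cap having been screwed down to its stop (within 0.3 rad): a loose cap not yet tightened, or a tight bottle that should stay ((height (world z) of bottle_a_mid above 0.135 m and value of joint cap_a below -0.3 rad) or (height (world z) of bottle_b_mid above 0.135 m and value of joint cap_b below -0.3 rad) or (height (world z) of bottle_c_mid above 0.135 m and value of joint cap_c below -0.3 rad)).
It fails at once if a bottle was dropped or banged into the tray (over 70 N) (contact force between any of bottle_a, bottle_b, bottle_c and tray above 70 N).
It fails at once if a bystander was moved more than 40 mm (distance of any of beaker, jar, spare_cap, spatula, reagent from where it was at the start of the episode above 0.04 m).
It also fails if it takes over 67 s, if anything falls off the work surface, if the arm or the gripper's body presses on something with over 40 N, if the wrist force passes 120 N, or if a joint passes its speed limit or range.

## Working session

There is one attempt and no reset: what is moved stays moved. The work goes in short steps, Python scripts to look and compute and a tool call to move; the robot and the scene stay as the last step left them, time stands still between calls to the robot, and variables do not carry over. Pictures are saved under pics/ and viewed, at most 13 in all, crops included, and the job is handed in when it is done.

Besides the shell and the picture viewer there is one more tool, called by a JSON object that holds its "fn" and its "kwargs". apply_moves: Moves the arm, as the interface text tells. Its arguments: {"type":"object","properties":{"deltas":{"type":"array"},"squeeze":{"type":"number"}},"required":["deltas"]}

```bash
mkdir -p pics; ls; cat > h.py <<'E'
import numpy as np, cv2
from scipy.spatial.transform import Rotation as R
from rig import *
def Rq(q): return R.from_quat([q[1],q[2],q[3],q[0]]).as_matrix()
def ray(im,px):
    K=im["K"];u=np.array([(px[0]-K[0][2])/K[0][0],(px[1]-K[1][2])/K[1][1]])
    s=u.copy()
    for _ in range(30): s=u/(1+im["k1"]*(s@s))
    d=Rq(im["orientation"])@np.array([s[0],s[1],1]);return np.array(im["position"]),d/np.linalg.norm(d)
def proj(im,P):
    c=Rq(im["orientation"]).T@(np.array(P)-im["position"]);s=c[:2]/c[2];s=s*(1+im["k1"]*(s@s));K=np.array(im["K"])
    return K[:2,:2]@s+K[:2,2]
def onz(im,px,z):
    p,d=ray(im,px);return p+d*(z-p[2])/d[2]
def tri(a,pa,b,pb):
    p,d=ray(a,pa);q,e=ray(b,pb)
    s=np.linalg.lstsq(np.c_[d,-e],q-p,rcond=None)[0];x,y=p+s[0]*d,q+s[1]*e
    return (x+y)/2,np.linalg.norm(x-y)
def save(im,n,crop=None,s=1):
    f=im["frame"]
    if crop: f=f[crop[1]:crop[3],crop[0]:crop[2]]
    cv2.imwrite(n,cv2.resize(f[:,:,::-1],None,fx=s,fy=s,interpolation=cv2.INTER_CUBIC))
E
cat > a.py <<'E'
from h import *
np.set_printoptions(precision=4,suppress=True)
s=get_state();print(s["position"],s["ee_rot"],nose_length, s["contact_force"])
t=get_image("top");si=get_image("side")
for n,im in(("top",t),("side",si)):
    save(im,f"pics/{n}0.png");print(n,im["position"],im["K"][0],im["k1"])
    for q in["bottle_a_mid","rack","tray","beaker","jar","spare_cap","spatula","reagent"]:
        print(q,[(np.round(r["point"],1),round(r["score"],2),np.round(onz(im,r["point"],0.09 if q[:3]=="bot" else 0),3)) for r in place_of(q,im)[:4]])
    print("cap",[(np.round(r["point"],1),round(r["score"],2)) for r in find_in("cap_a",im)[:4]])
E
python3 a.py
```

```text
pics
[ 0.1554 -0.5531  0.2474] [-0.0009  0.9906  0.1365 -0.    ] 0.017 [ 1.3987  0.5913 -0.0225]
top [ 0.4497 -0.0203  0.9864] [429.6968   0.     315.5215] -0.10598389018954421
bottle_a_mid [(array([320. , 185.6]), 0.62, array([ 0.593, -0.041,  0.09 ]))]
rack [(array([358.9, 177.5]), 0.58, array([ 0.627, -0.135,  0.   ]))]
tray [(array([177.7, 207.8]), 0.77, array([0.557, 0.288, 0.   ]))]
beaker [(array([327.7, 278.6]), 0.55, array([ 0.394, -0.06 ,  0.   ]))]
jar [(array([465.3, 192.7]), 0.36, array([ 0.59 , -0.387,  0.   ]))]
spare_cap [(array([264.1, 285.1]), 0.66, array([0.38 , 0.084, 0.   ]))]
spatula [(array([397.6, 300.7]), 0.66, array([ 0.343, -0.218,  0.   ]))]
reagent [(array([462.9, 195.7]), 0.73, array([ 0.583, -0.38 ,  0.   ]))]
cap [(array([323.1, 193.2]), 0.84), (array([369.8, 189.2]), 0.6), (array([412.2, 188.3]), 0.55), (array([172.9, 207.7]), 0.37)]
side [0.3515 0.6038 0.7288] [434.8991   0.     319.9951] -0.11202819680583244
bottle_a_mid [(array([304. , 213.7]), 0.73, array([ 0.584, -0.038,  0.09 ])), (array([317.1, 159.1]), 0.38, array([ 0.613, -0.235,  0.09 ]))]
rack [(array([299.5, 213.1]), 0.81, array([ 0.629, -0.127,  0.   ])), (array([344.7, 157.5]), 0.34, array([ 0.576, -0.381,  0.   ]))]
tray [(array([268.3, 374.7]), 0.75, array([0.552, 0.287, 0.   ]))]
beaker [(array([391., 252.]), 0.96, array([ 0.391, -0.059,  0.   ]))]
jar [(array([222.7, 271.9]), 0.73, array([0.732, 0.093, 0.   ]))]
spare_cap [(array([383.9, 309.5]), 0.81, array([0.38 , 0.096, 0.   ]))]
spatula [(array([420. , 210.2]), 0.94, array([ 0.344, -0.214,  0.   ])), (array([310. , 184.9]), 0.16, array([ 0.636, -0.238,  0.   ]))]
reagent [(array([340.3, 152.1]), 0.63, array([ 0.595, -0.404,  0.   ]))]
cap [(array([328.1, 148. ]), 0.82), (array([318.8, 174.4]), 0.55), (array([386.2, 304.7]), 0.51)]
```

View pics/top0.png

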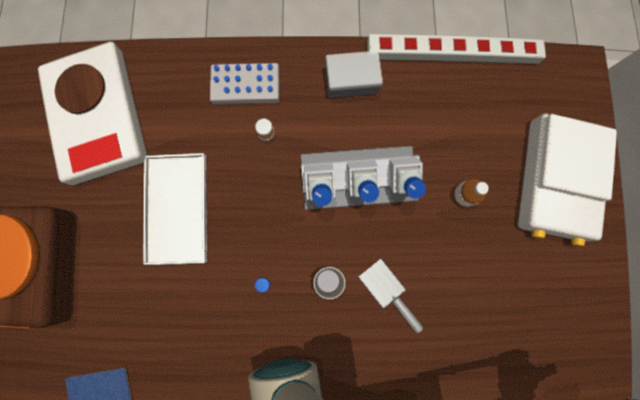

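View pics/side0.png

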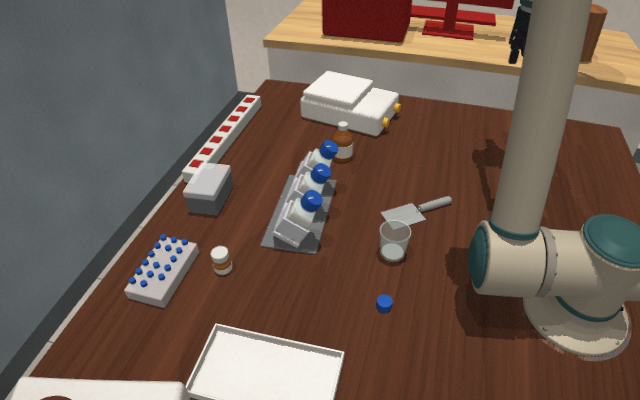

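Top view: the rack's caps are at about (321,195), (369,191) and (415,188), and the tray is at (177,208), long side along world x. The side view shows the same caps at (312,201), (320,174) and (329,149). Next I triangulate the caps by colour.

```bash
cat > b.py <<'E'
from h import *
np.set_printoptions(precision=4,suppress=True)
def blobs(im,seeds):
    f=im["frame"].astype(int);m=((f[:,:,2]-f[:,:,0]>50)&(f[:,:,2]>70)).astype(np.uint8)
    m=cv2.morphologyEx(m,cv2.MORPH_CLOSE,np.ones((5,5)))
    n,l,st,c=cv2.connectedComponentsWithStats(m)
    return [(c[1+np.argmin(np.linalg.norm(c[1:]-s,axis=1))]) for s in seeds]
if __name__=="__main__":
    t=get_image("top");si=get_image("side")
    A=blobs(t,[(321,195),(369,191),(415,188)]);B=blobs(si,[(312,201),(320,174),(329,149)])
    P=[]
    for a,b in zip(A,B):
        x,e=tri(t,a,si,b);P.append(x);print(a,b,x,e)
    d=P[0]-P[2];print("pitch",np.linalg.norm(d)/2,"yaw deg",np.degrees(np.arctan2(-d[0],d[1])))
    # tray corners
    for c in[(147,155),(204,154),(206,263),(145,264)]:print(onz(t,c,0.022))
    save(t,"pics/topz.png",(290,140,440,220),5)
    s=get_state();Rt=Rq(s["ee_rot"]);print(s["position"],Rt)
    for p in P: print("tool delta mm",Rt.T@(p-s["position"])*1000)
E
python3 b.py
```

```text
[321.641  194.9174] [311.2301 200.4148] [ 0.5686 -0.0437  0.1265] 0.0003644819925493826
[368.366  191.2104] [320.4518 172.7907] [ 0.5759 -0.1385  0.1269] 0.0002986571604650214
[414.62   187.4971] [328.345  149.0736] [ 0.5835 -0.2339  0.1263] 0.00035820501936468515
pitch 0.09538777745651424 yaw deg 4.468620993970442
[0.6777 0.3587 0.022 ]
[0.6789 0.2241 0.022 ]
[0.4301 0.2126 0.022 ]
[0.427  0.3521 0.022 ]
[ 0.1555 -0.5536  0.2483] [[ 0.9628  0.2703 -0.    ]
 [ 0.2703 -0.9628 -0.0001]
 [-0.      0.0001 -1.    ]]
tool delta mm [ 535.6135 -379.228   121.7535]
tool delta mm [ 516.9592 -285.9501  121.3608]
tool delta mm [ 498.506  -192.0963  122.0319]
```

View pics/topz.png

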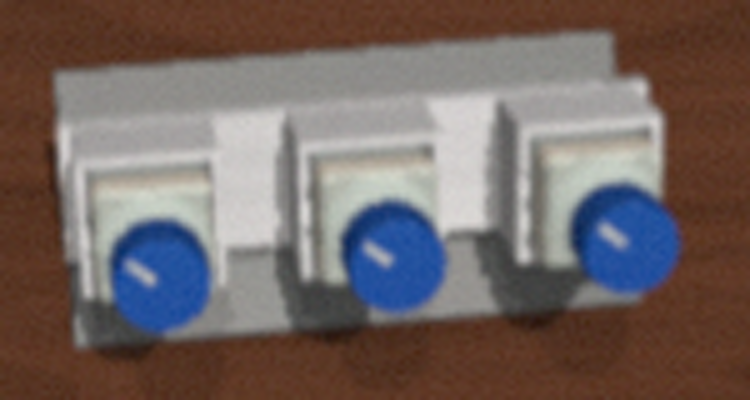

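Caps A, B and C triangulate to z = 0.1265 with a 95.4 mm pitch, which matches the rack's geometry. The rack is yawed about 4.5°. I start with C, the nearest.

{"fn": "apply_moves", "kwargs": {"deltas": [70,498,-192,50,-8.8,70,498,-192,50,-8.8,70,498,-192,50,-8.8,70,498,-192,50,-8.8,70,498,-192,50,-8.8,70,498,-192,50,-8.8,70,498,-192,50,-8.8,70,498,-192,50,-8.8,70,498,-192,50,-8.8,70,498,-192,50,-8.8,70,498,-192,50,-8.8,70,498,-192,50,-8.8], "squeeze": 20}}

```text
clock: 2.1
position: [0.5557, -0.254, 0.2016]
ee_rot: [0.0, 0.977, 0.212, 0.0]
contact_force: [0.5, -0.7, 0.2]
width: 0.0701
gripper_force: 0.0
```

```bash
cat > d.py <<'E'
import sys
from h import *
# usage: d.py x y z  [yaw of tool y deg]
np.set_printoptions(precision=1,suppress=True)
s=get_state();M=Rq(s["ee_rot"]);p=np.array(s["position"]);g=np.array([float(v) for v in sys.argv[1:4]])
yaw=np.degrees(np.arctan2(M[1,1],M[0,1]))
print("t",round(s["clock"],2),"pos",p*1000,"yaw",round(yaw,1),"q6",round(s["qpos"][5],2),"delta",M.T@(g-p)*1000, "turn", round((yaw-float(sys.argv[4])+180)%360-180,1) if len(sys.argv)>4 else "")
print("F",np.array(s["contact_force"]),"M",np.round(s["moment"],2),"w",round(s["width"],4),round(s["gripper_force"],1))
E
python3 d.py 0.582 -0.234 0.129 -65.5
```

```text
t 2.1 pos [ 555.7 -254.   201.6] yaw -65.5 q6 0.6 delta [32.2 -7.4 72.6] turn 0.0
F [ 0.5 -0.7  0.2] M [-0.1 -0.   0. ] w 0.0701 0.0
```

{"fn": "apply_moves", "kwargs": {"deltas": [70,32,-7,20,0,70,32,-7,20,0,70,32,-7,20,0]}}

```text
clock: 2.35
position: [0.5808, -0.2343, 0.18]
ee_rot: [-0.001, 0.977, 0.214, -0.001]
contact_force: [-0.2, -0.0, -0.5]
width: 0.0697
gripper_force: 0.0
```

```bash
python3 d.py 0.582 -0.234 0.129 -65.5
```

```text
t 2.35 pos [ 580.8 -234.3  180. ] yaw -65.3 q6 0.65 delta [ 1.4  0.4 51. ] turn 0.2
F [-0.2 -0.  -0.5] M [ 0. -0.  0.] w 0.0697 0.0
```

{"fn": "apply_moves", "kwargs": {"deltas": [60,1,0,40,0,50,1,0,51,0,46,1,0,51,0,30,1,0,51,0,30,1,0,51,0,30,1,0,51,0,30,1,0,51,0]}}

```text
clock: 2.93
position: [0.5816, -0.2361, 0.1319]
ee_rot: [0.001, 0.977, 0.212, 0.001]
contact_force: [0.6, -0.1, -0.7]
width: 0.0418
gripper_force: 20.9
```

```bash
python3 d.py 0.582 -0.234 0.129 -85.5
```

```text
t 2.93 pos [ 581.6 -236.1  131.9] yaw -65.5 q6 0.65 delta [ 1.2 -1.8  2.9] turn 20.0
F [ 0.6 -0.1 -0.7] M [0.1 0.1 0. ] w 0.0418 20.9
```

{"fn": "apply_moves", "kwargs": {"deltas": [30,0,0,0,6,30,0,0,0,12,30,0,0,0,18,30,0,0,0,24]}}

```text
clock: 3.27
position: [0.5794, -0.2334, 0.1318]
ee_rot: [-0.002, 1.0, 0.002, -0.002]
contact_force: [-3.9, 5.1, 3.2]
width: 0.0391
gripper_force: 21.8
```

```bash
python3 d.py 0.582 -0.234 0.129 -85.5
```

```text
t 3.27 pos [ 579.4 -233.4  131.8] yaw -89.8 q6 1.07 delta [2.6 0.6 2.8] turn -4.3
F [-3.9  5.1  3.2] M [1.5 0.6 0.4] w 0.0391 21.8
```

{"fn": "apply_moves", "kwargs": {"deltas": [30,0,0,0,6,30,0,0,0,12,30,0,0,0,16]}}

```text
clock: 3.52
position: [0.5781, -0.2294, 0.1324]
ee_rot: [-0.006, 0.991, -0.137, -0.004]
contact_force: [-7.5, 14.5, 13.2]
width: 0.0392
gripper_force: 42.7
```

```bash
python3 d.py 0.582 -0.234 0.129 -85.5; python3 - <<'E'
from h import *
t=get_image("top");si=get_image("side")
a=cv2.resize(t["frame"][140:220,290:440],None,fx=4,fy=4);b=cv2.resize(si["frame"][110:240,260:380],None,fx=4,fy=4)[:520]
c=np.zeros((520,a.shape[1],3),np.uint8);c[:320]=a
w=np.hstack([cv2.resize(a,(440,235)),np.zeros((235,0,3),np.uint8)]);o=np.zeros((520,440+480,3),np.uint8);o[:235,:440]=w;o[:,440:]=b
cv2.imwrite("pics/c1.png",cv2.resize(o[:,:,::-1],(800,452)))
E
```

```text
t 3.52 pos [ 578.1 -229.4  132.4] yaw -105.7 q6 1.35 delta [5.  3.4 3.3] turn -20.2
F [-7.5 14.5 13.2] M [4.1 0.8 1.1] w 0.0392 42.7
```

View pics/c1.png

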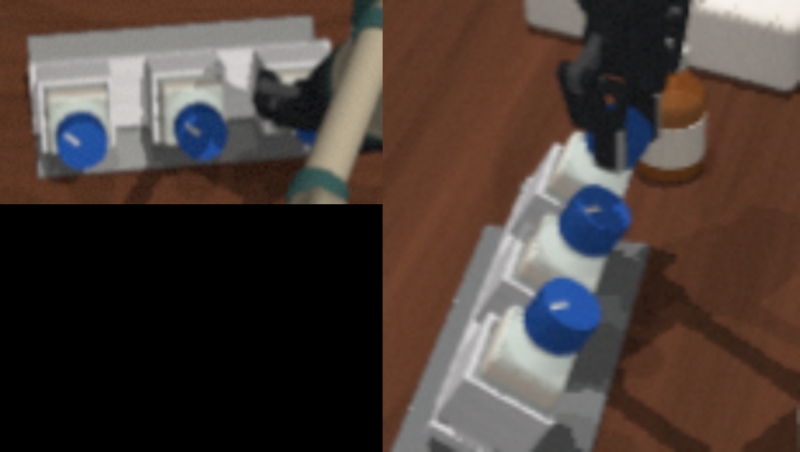

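{"fn": "apply_moves", "kwargs": {"deltas": [60,0,0,0,0,60,0,0,0,0,60,0,0,-40,-10,60,0,0,-60,-20,60,0,0,-60,-27,60,0,0,-60,-34,60,0,0,-60,-40]}}

```text
clock: 4.2
position: [0.5823, -0.2368, 0.1922]
ee_rot: [0.002, 0.984, 0.179, 0.001]
contact_force: [0.0, -0.8, -0.3]
width: 0.06
gripper_force: 0.0
```

```bash
python3 d.py 0.582 -0.234 0.129 -65.5; python3 - <<'E'
from h import *
w=get_image("wrist");t=get_image("top");si=get_image("side")
o=np.zeros((600,800,3),np.uint8);o[:400,:640]=w["frame"]
o[400:600,:300]=cv2.resize(t["frame"][140:220,290:410],(300,200));o[400:600,300:500]=cv2.resize(si["frame"][120:220,280:380],(200,200))
cv2.imwrite("pics/c2.png",o[:,:,::-1])
E
```

```text
t 4.2 pos [ 582.3 -236.8  192.2] yaw -69.4 q6 0.71 delta [ 0.6 -2.9 63.2] turn -3.9
F [ 0.  -0.8 -0.3] M [-0. -0.  0.] w 0.06 0.0
```

View pics/c2.png

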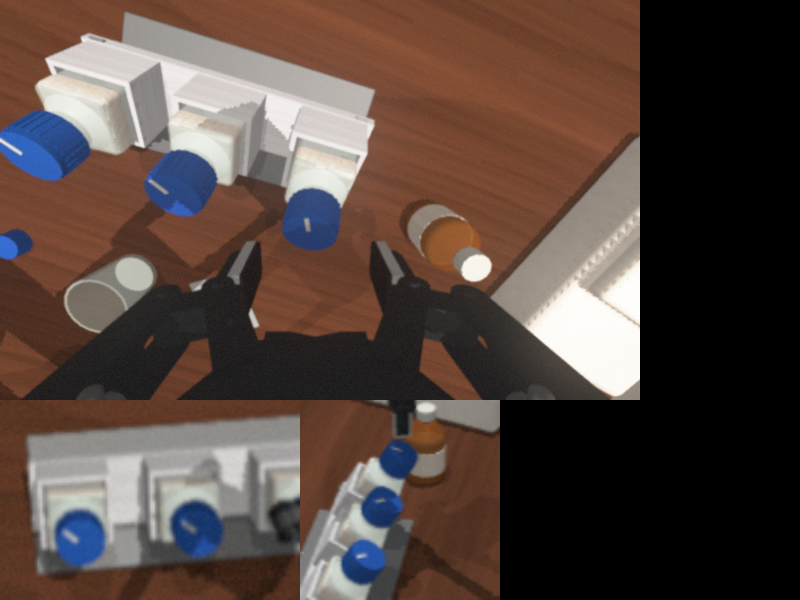

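C's line now points straight ahead at wrist pixel (307,225), having turned by about 40°, so C is loose. I'll write a line-angle estimator and sweep again.

```bash
cat > line.py <<'E'
from h import *
C={"A":[.5686,-.0437,.1265],"B":[.5759,-.1385,.1269],"C":[.5835,-.2339,.1263]}
y=np.radians(4.47);rx=np.array([np.cos(y),np.sin(y),0]);ry=np.array([-np.sin(y),np.cos(y),0])
a=-.5*rx+np.array([0,0,np.sqrt(.75)]);e=np.cross(ry,a) # e: 'up-slope' +x side
def ang(im,k):
    """angle deg of white line, clockwise seen from above, 0 = along e (rack +x)"""
    T=np.array(C[k])+.014*a;f=im["frame"].astype(int)
    u0=proj(im,T);r=int(np.linalg.norm(proj(im,T+.02*ry)-u0))+4;pts=[];W=[]
    for v in range(int(u0[1])-r,int(u0[1])+r):
        for u in range(int(u0[0])-r,int(u0[0])+r):
            if not(0<=u<640 and 0<=v<400):continue
            p,d=ray(im,(u,v));q=p+d*((T-p)@a)/(d@a)-T
            if np.linalg.norm(q)<.019: pts.append((q@e,q@ry));W.append(f[v,u,0])
    W=np.array(W,float);pts=np.array(pts)
    if len(W)<30:return None
    w=np.clip(W-(np.median(W)+W.max())/2,0,None)
    m=(w[:,None]*pts).sum(0)/w.sum();return round(-np.degrees(np.arctan2(m[1],m[0])),1),round(np.hypot(*m)*1000,1),W.max()-np.median(W)
if __name__=="__main__":
    import sys
    for n in("wrist","top","side"):
        im=get_image(n);print(n,{k:ang(im,k) for k in C})
        if len(sys.argv)>1 and n!="wrist":
            im["frame"]=cv2.imread(f"pics/{n}0.png")[:,:,::-1];print(" start",{k:ang(im,k) for k in C})
E
python3 line.py 1
```

```text
wrist {'A': (np.float64(-52.4), np.float64(10.1), np.float64(180.0)), 'B': (np.float64(-53.1), np.float64(11.1), np.float64(130.0)), 'C': (np.float64(-25.2), np.float64(10.0), np.float64(125.0))}
top {'A': (np.float64(-45.9), np.float64(10.2), np.float64(137.0)), 'B': (np.float64(-47.6), np.float64(12.2), np.float64(85.0)), 'C': (np.float64(98.9), np.float64(9.2), np.float64(89.0))}
 start {'A': (np.float64(-45.7), np.float64(10.0), np.float64(133.0)), 'B': (np.float64(-48.1), np.float64(10.3), np.float64(132.0)), 'C': (np.float64(-49.3), np.float64(12.2), np.float64(124.0))}
side {'A': (np.float64(-42.3), np.float64(10.4), np.float64(157.0)), 'B': (np.float64(38.8), np.float64(6.8), np.float64(126.0)), 'C': (np.float64(-21.8), np.float64(10.5), np.float64(95.0))}
 start {'A': (np.float64(-41.6), np.float64(10.1), np.float64(155.0)), 'B': (np.float64(-37.6), np.float64(9.0), np.float64(159.0)), 'C': (np.float64(-53.0), np.float64(13.5), np.float64(149.0))}
```

{"fn": "apply_moves", "kwargs": {"deltas": [52,0,0,40,-2,48,0,0,62,-2,46,0,0,62,-2,30,0,0,62,-2,30,0,0,62,-2,30,0,0,62,-2,30,0,0,62,5,30,0,0,62,12,30,0,0,62,19,30,0,0,62,26,30,0,0,62,33,30,0,0,62,40], "squeeze": 25}}

```text
clock: 5.5
position: [0.5754, -0.2289, 0.1304]
ee_rot: [-0.005, 0.985, -0.172, -0.007]
contact_force: [-12.8, 16.0, 13.8]
width: 0.0392
gripper_force: 60.1
```

```bash
python3 d.py 0.582 -0.234 0.129 -85.5
```

```text
t 5.5 pos [ 575.4 -228.9  130.4] yaw -109.8 q6 1.42 delta [7.9 2.6 1.3] turn -24.3
F [-12.8  16.   13.8] M [3.6 1.9 1.8] w 0.0392 60.1
```

{"fn": "apply_moves", "kwargs": {"deltas": [60,0,0,0,0,60,0,0,0,0,60,0,0,-40,-10,60,0,0,-60,-20,60,0,0,-60,-27,60,0,0,-60,-34,60,0,0,-60,-40,60,0,0,-60,-40]}}

```text
clock: 6.17
position: [0.5827, -0.2368, 0.1907]
ee_rot: [0.002, 0.984, 0.179, 0.002]
contact_force: [-0.2, 0.0, 0.2]
width: 0.0596
gripper_force: 0.0
```

```bash
python3 d.py 0.582 -0.234 0.129 -65.5; python3 line.py
```

```text
t 6.17 pos [ 582.7 -236.8  190.7] yaw -69.4 q6 0.72 delta [ 0.1 -3.1 61.6] turn -3.9
F [-0.2  0.   0.2] M [ 0.  0. -0.] w 0.0596 0.0
wrist {'A': (np.float64(-52.8), np.float64(9.4), np.float64(181.0)), 'B': (np.float64(-52.9), np.float64(11.3), np.float64(141.0)), 'C': (np.float64(-4.1), np.float64(10.7), np.float64(124.0))}
top {'A': (np.float64(-46.2), np.float64(10.1), np.float64(131.0)), 'B': (np.float64(-47.2), np.float64(12.2), np.float64(87.0)), 'C': (np.float64(109.8), np.float64(11.1), np.float64(94.0))}
side {'A': (np.float64(-41.8), np.float64(10.2), np.float64(157.0)), 'B': (np.float64(36.3), np.float64(7.1), np.float64(125.0)), 'C': (np.float64(20.4), np.float64(6.4), np.float64(78.0))}
```

C is now at about −4°. One more sweep will confirm it's at the stop.

{"fn": "apply_moves", "kwargs": {"deltas": [52,0,-3,40,2,48,0,-3,61,4,46,0,-3,61,4,30,0,-3,61,4,30,0,-3,61,4,30,0,-3,61,4,30,0,-3,61,11,30,0,-3,61,18,30,0,-3,61,25,30,0,-3,61,32,30,0,-3,61,37]}}

```text
clock: 7.23
position: [0.5836, -0.2305, 0.1294]
ee_rot: [-0.002, 0.989, -0.147, 0.004]
contact_force: [10.0, 7.3, 0.0]
width: 0.0395
gripper_force: 71.7
```

```bash
python3 d.py 0.582 -0.234 0.129 -85.5
```

```text
t 7.23 pos [ 583.6 -230.5  129.4] yaw -106.8 q6 1.37 delta [-0.5  3.8  0.3] turn -21.3
F [10.   7.3  0. ] M [ 2.3 -1.4  1.3] w 0.0395 71.7
```

{"fn": "apply_moves", "kwargs": {"deltas": [60,0,0,0,0,60,0,0,0,0,60,0,0,-40,-10,60,0,0,-60,-20,60,0,0,-60,-27,60,0,0,-60,-34,60,0,0,-60,-37,60,0,0,-60,-37]}}

```text
clock: 7.9
position: [0.5806, -0.2335, 0.1893]
ee_rot: [0.001, 0.984, 0.178, 0.001]
contact_force: [-0.4, 0.3, 0.6]
width: 0.0601
gripper_force: 0.0
```

```bash
python3 d.py 0.574 -0.1385 0.19 -65.5; python3 line.py
```

```text
t 7.9 pos [ 580.6 -233.5  189.3] yaw -69.5 q6 0.72 delta [ 27.1 -91.3  -0.9] turn -4.0
F [-0.4  0.3  0.6] M [-0. -0. -0.] w 0.0601 0.0
wrist {'A': (np.float64(-52.5), np.float64(10.4), np.float64(180.0)), 'B': (np.float64(-53.3), np.float64(10.7), np.float64(117.0)), 'C': (np.float64(-6.1), np.float64(9.8), np.float64(122.0))}
top {'A': (np.float64(-45.8), np.float64(10.1), np.float64(135.0)), 'B': (np.float64(-47.5), np.float64(11.3), np.float64(88.0)), 'C': (np.float64(111.3), np.float64(15.9), np.float64(120.0))}
side {'A': (np.float64(-41.5), np.float64(10.2), np.float64(157.0)), 'B': (np.float64(39.5), np.float64(7.1), np.float64(124.0)), 'C': (np.float64(35.8), np.float64(10.8), np.float64(71.0))}
```

C's line didn't advance, so C is tight. On to B.

{"fn": "apply_moves", "kwargs": {"deltas": [60,27,-91,0,-4,60,27,-91,0,-4,60,27,-91,0,-4,56,27,-91,20,-4,50,27,-91,59,-4,46,27,-91,59,-4,46,27,-91,59,-4,30,27,-91,59,-4,30,27,-91,59,-4,30,27,-91,59,-4,30,27,-91,59,-4]}}

```text
clock: 8.97
position: [0.5749, -0.1386, 0.1299]
ee_rot: [0.001, 0.978, 0.21, 0.001]
contact_force: [0.5, 0.1, -1.8]
width: 0.0416
gripper_force: 25.8
```

{"fn": "apply_moves", "kwargs": {"deltas": [30,0,0,0,7,30,0,0,0,14,30,0,0,0,21,30,0,0,0,28,30,0,0,0,35,30,0,0,0,40]}}

```text
clock: 9.47
position: [0.5759, -0.1358, 0.1306]
ee_rot: [-0.002, 0.99, -0.139, 0.002]
contact_force: [2.4, 6.4, 2.0]
width: 0.039
gripper_force: 67.9
```

```bash
python3 d.py 0.574 -0.1385 0.129 -85.5
```

```text
t 9.47 pos [ 575.9 -135.8  130.6] yaw -106.0 q6 1.49 delta [-1.1  3.1  1.6] turn -20.5
F [2.4 6.4 2. ] M [ 1.8 -0.4  1.3] w 0.039 67.9
```

{"fn": "apply_moves", "kwargs": {"deltas": [60,0,0,0,0,60,0,0,0,0,60,0,0,-40,-10,60,0,0,-60,-20,60,0,0,-60,-27,60,0,0,-60,-34,60,0,0,-60,-40,60,0,0,-60,-40]}}

```text
clock: 10.13
position: [0.574, -0.1386, 0.1894]
ee_rot: [0.001, 0.977, 0.213, 0.0]
contact_force: [0.6, 0.3, 0.0]
width: 0.0601
gripper_force: 0.0
```

```bash
python3 d.py 0.574 -0.1385 0.129 -65.5; python3 line.py
```

```text
t 10.13 pos [ 574.  -138.6  189.4] yaw -65.4 q6 0.79 delta [ 0.  -0.2 60.4] turn 0.1
F [0.6 0.3 0. ] M [0.1 0.  0.1] w 0.0601 0.0
wrist {'A': (np.float64(-53.9), np.float64(10.7), np.float64(130.0)), 'B': (np.float64(-53.9), np.float64(11.2), np.float64(131.0)), 'C': (np.float64(-5.7), np.float64(8.4), np.float64(183.0))}
top {'A': (np.float64(-45.6), np.float64(10.8), np.float64(85.0)), 'B': (np.float64(-69.3), np.float64(16.0), np.float64(138.0)), 'C': (np.float64(-2.6), np.float64(10.4), np.float64(122.0))}
side {'A': (np.float64(62.8), np.float64(4.7), np.float64(111.0)), 'B': (np.float64(-2.2), np.float64(10.3), np.float64(108.0)), 'C': (np.float64(141.2), np.float64(14.9), np.float64(35.0))}
```

B didn't move (−53.3° to −53.9°), so it was already tight. On to A.

{"fn": "apply_moves", "kwargs": {"deltas": [60,36,-84,0,0,60,36,-84,0,0,60,36,-84,0,0,56,36,-84,20,0,50,36,-84,60,0,46,36,-84,60,0,46,36,-84,60,0,30,36,-84,60,0,30,36,-84,60,0,30,36,-84,60,0,30,36,-84,60,0]}}

```text
clock: 11.2
position: [0.5726, -0.0468, 0.1298]
ee_rot: [0.0, 0.978, 0.21, 0.001]
contact_force: [-1.6, 1.9, 0.3]
width: 0.0407
gripper_force: 25.9
```

```bash
python3 d.py 0.567 -0.0437 0.129 -65.5
```

```text
t 11.2 pos [572.6 -46.8 129.8] yaw -65.7 q6 0.94 delta [-3.8 -5.1  0.8] turn -0.2
F [-1.6  1.9  0.3] M [ 0.3  0.4 -0.1] w 0.0407 25.9
```

{"fn": "apply_moves", "kwargs": {"deltas": [30,0,0,0,7,30,0,0,0,14,30,0,0,0,21,30,0,0,0,28,30,0,0,0,35,30,0,0,0,40,60,0,0,0,40,60,0,0,0,40,60,0,0,-50,33,60,0,0,-60,19,60,0,0,-60,5,60,0,0,-60,0]}}

```text
clock: 12.2
position: [0.5746, -0.048, 0.1914]
ee_rot: [0.002, 0.993, 0.115, 0.003]
contact_force: [-0.3, 0.5, -0.2]
width: 0.0598
gripper_force: 0.0
```

```bash
python3 d.py 0.567 -0.0437 0.129 -65.5; python3 line.py
```

```text
t 12.2 pos [574.6 -48.  191.4] yaw -76.8 q6 1.14 delta [-6.7 -6.2 62.3] turn -11.3
F [-0.3  0.5 -0.2] M [-0.  -0.1 -0. ] w 0.0598 0.0
wrist {'A': (np.float64(-18.2), np.float64(9.0), np.float64(85.0)), 'B': (np.float64(-55.7), np.float64(10.4), np.float64(160.0)), 'C': (np.float64(-4.0), np.float64(8.2), np.float64(149.0))}
top {'A': (np.float64(13.2), np.float64(13.3), np.float64(71.0)), 'B': (np.float64(103.0), np.float64(9.5), np.float64(21.0)), 'C': (np.float64(-2.6), np.float64(10.5), np.float64(123.0))}
side {'A': (np.float64(23.9), np.float64(9.9), np.float64(78.0)), 'B': (np.float64(-47.1), np.float64(11.4), np.float64(159.0)), 'C': (np.float64(-1.6), np.float64(8.7), np.float64(116.0))}
```

{"fn": "apply_moves", "kwargs": {"deltas": [60,-7,-6,0,-7,52,-7,-6,40,-10,50,-7,-6,61,-10,46,-7,-6,61,-10,30,-7,-6,61,-10,30,-7,-6,61,-10,30,-7,-6,61,-10]}}

```text
clock: 12.93
position: [0.5651, -0.0426, 0.1288]
ee_rot: [0.0, 0.98, 0.197, 0.001]
contact_force: [-0.5, 0.1, -2.0]
width: 0.042
gripper_force: 25.8
```

```bash
python3 d.py 0.567 -0.0437 0.129 -65.5
```

```text
t 12.93 pos [565.1 -42.6 128.8] yaw -67.3 q6 0.98 delta [ 1.3  1.8 -0.2] turn -1.8
F [-0.5  0.1 -2. ] M [ 0.1 -0.1  0. ] w 0.042 25.8
```

{"fn": "apply_moves", "kwargs": {"deltas": [30,0,0,0,7,30,0,0,0,14,30,0,0,0,21,30,0,0,0,28,30,0,0,0,35,30,0,0,0,40,60,0,0,0,40,60,0,0,0,40,60,0,0,-50,33,60,0,0,-60,19,60,0,0,-60,5,60,0,0,-60,0]}}

```text
clock: 13.93
position: [0.5664, -0.0432, 0.1908]
ee_rot: [0.001, 0.995, 0.101, 0.003]
contact_force: [0.3, -0.6, -0.9]
width: 0.0597
gripper_force: 0.0
```

```bash
python3 d.py 0.567 -0.0437 0.129 -65.5; python3 line.py
```

```text
t 13.93 pos [566.4 -43.2 190.8] yaw -78.4 q6 1.17 delta [ 0.1  0.4 61.8] turn -12.9
F [ 0.3 -0.6 -0.9] M [-0. -0. -0.] w 0.0597 0.0
wrist {'A': (np.float64(-0.3), np.float64(10.9), np.float64(103.0)), 'B': (np.float64(-56.3), np.float64(10.3), np.float64(161.0)), 'C': (np.float64(-3.7), np.float64(8.4), np.float64(150.0))}
top {'A': (np.float64(9.1), np.float64(4.6), np.float64(19.0)), 'B': (np.float64(175.2), np.float64(9.6), np.float64(89.0)), 'C': (np.float64(-2.4), np.float64(10.6), np.float64(122.0))}
side {'A': (np.float64(77.8), np.float64(9.8), np.float64(95.0)), 'B': (np.float64(-38.6), np.float64(8.4), np.float64(142.0)), 'C': (np.float64(-1.2), np.float64(8.7), np.float64(118.0))}
```

{"fn": "apply_moves", "kwargs": {"deltas": [56,0,0,40,-7,50,0,0,61,-10,46,0,0,61,-10,30,0,0,61,-10,30,0,0,61,-10,30,0,0,61,-10,30,0,0,61,-3,30,0,0,61,4,30,0,0,61,11,30,0,0,61,18,30,0,0,61,25,30,0,0,61,25]}}

```text
clock: 15.08
position: [0.5604, -0.0393, 0.1276]
ee_rot: [-0.002, 0.993, -0.121, -0.004]
contact_force: [-6.6, 6.5, 3.3]
width: 0.0393
gripper_force: 43.7
```

{"fn": "apply_moves", "kwargs": {"deltas": [60,0,0,0,0,60,0,0,0,0,60,0,0,-50,-7,60,0,0,-60,-14,60,0,0,-60,-18,60,0,0,-60,-18]}}

```text
clock: 15.58
position: [0.5663, -0.0431, 0.1896]
ee_rot: [0.001, 0.999, 0.037, 0.003]
contact_force: [0.3, 0.2, -0.3]
width: 0.0601
gripper_force: 0.0
```

```bash
python3 d.py 0.566 -0.0437 0.131 -85.5; python3 line.py
```

```text
t 15.58 pos [566.3 -43.1 189.6] yaw -85.7 q6 1.3 delta [-0.8  0.5 58.6] turn -0.2
F [ 0.3  0.2 -0.3] M [-0. -0. -0.] w 0.0601 0.0
wrist {'A': (np.float64(1.2), np.float64(10.8), np.float64(104.0)), 'B': (np.float64(-56.0), np.float64(10.2), np.float64(160.0)), 'C': (np.float64(-4.3), np.float64(8.5), np.float64(151.0))}
top {'A': (np.float64(-0.9), np.float64(4.1), np.float64(14.0)), 'B': (np.float64(177.8), np.float64(9.8), np.float64(92.0)), 'C': (np.float64(-2.2), np.float64(10.5), np.float64(123.0))}
side {'A': (np.float64(77.3), np.float64(12.7), np.float64(104.0)), 'B': (np.float64(68.4), np.float64(13.0), np.float64(97.0)), 'C': (np.float64(-1.5), np.float64(8.6), np.float64(119.0))}
```

Both loose caps are at the stop. I'll pick up A, pulling it out along its axis.

{"fn": "apply_moves", "kwargs": {"deltas": [56,-1,0,40,0,50,-1,0,57,0,46,-1,0,57,0,30,-1,0,57,0,30,-1,0,57,0,30,-1,0,57,0], "squeeze": 40}}

```text
clock: 16.23
position: [0.5634, -0.0426, 0.1303]
ee_rot: [0.0, 0.999, 0.037, 0.0]
contact_force: [-0.6, -0.7, -4.4]
width: 0.0388
gripper_force: 40.5
```

{"fn": "apply_moves", "kwargs": {"deltas": [30,-5,0,-9,0,30,-10,0,-17,0,30,-15,0,-26,0,30,-20,0,-35,0,30,-25,0,-43,0,30,-30,0,-52,0,30,-35,0,-61,0,30,-37,0,-80,0,30,-37,0,-100,0,30,-37,0,-100,0]}}

```text
clock: 17.07
position: [0.5284, -0.0457, 0.2342]
ee_rot: [0.001, 0.999, 0.037, 0.004]
contact_force: [1.3, 0.5, -1.9]
width: 0.0389
gripper_force: 40.8
```

```bash
python3 d.py 0.553 0.287 0.231 2; python3 - <<'E'
from h import *
w=get_image("wrist");si=get_image("side")
o=np.zeros((400,800,3),np.uint8);o[:,:400]=cv2.resize(si["frame"][60:260,220:420],(400,400));o[:250,400:]=cv2.resize(w["frame"],(400,250))
cv2.imwrite("pics/p1.png",o[:,:,::-1])
E
```

```text
t 17.07 pos [528.4 -45.7 234.2] yaw -85.7 q6 1.28 delta [  49.2 -329.9    2.8] turn -87.7
F [ 1.3  0.5 -1.9] M [-0.   0.1  0. ] w 0.0389 40.8
```

View pics/p1.png

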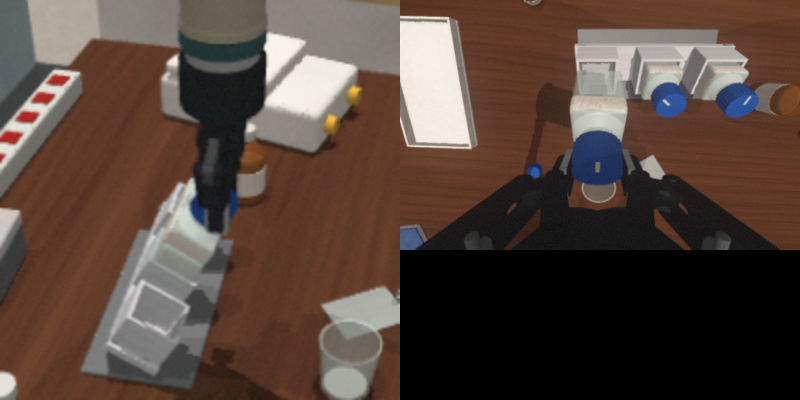

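A is held and still leans about 30°. The tool can't tilt, so I'll push the bottle's lower corner against the empty pocket's outer front wall. That should pivot it upright between the pads with a light grip.

{"fn": "apply_moves", "kwargs": {"deltas": [30,-22,0,0,0,30,-44,0,0,0,30,-44,0,30,0,30,-44,0,65,0,30,-44,0,95,0,30,-44,0,109,0,30,-44,0,109,0], "squeeze": 20}}

```text
clock: 17.75
position: [0.4782, -0.0475, 0.116]
ee_rot: [-0.001, 0.999, 0.037, -0.005]
contact_force: [-0.3, -0.4, -1.9]
width: 0.039
gripper_force: 40.8
```

```bash
python3 d.py 0.561 -0.044 0.134 -85.5; python3 - <<'E'
from h import *
si=get_image("side");cv2.imwrite("pics/p2.png",cv2.resize(si["frame"][120:270,240:420],(720,600))[:,:,::-1])
E
```

```text
t 17.75 pos [478.2 -47.5 116. ] yaw -85.7 q6 1.25 delta [ 82.7   2.6 -18.9] turn -0.2
F [-0.3 -0.4 -1.9] M [ 0.   0.1 -0.1] w 0.039 40.8
```

View pics/p2.png

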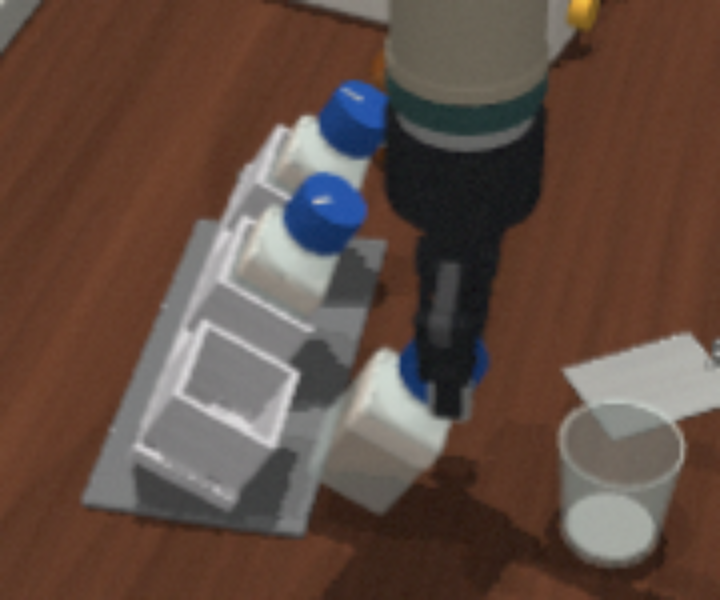

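The view confirms the lean and that the bottle stands clear in front of the empty pocket. Now I push.

{"fn": "apply_moves", "kwargs": {"deltas": [30,20,2,0,0,30,30,2,0,0,30,36,2,-2,0,30,42,2,-4,0,30,48,2,-6,0,30,54,2,-8,0,30,60,2,-10,0,30,66,2,-12,0,30,72,2,-15,0,30,78,2,-17,0,30,82,2,-19,0,30,82,2,-19,0]}}

```text
clock: 18.8
position: [0.5648, -0.0441, 0.1401]
ee_rot: [-0.0, 0.999, 0.037, 0.0]
contact_force: [-4.7, -0.2, -2.5]
width: 0.0392
gripper_force: 40.8
```

```bash
python3 d.py 0.561 -0.044 0.134 -85.5; python3 - <<'E'
from h import *
si=get_image("side");w=get_image("wrist")
o=np.zeros((400,800,3),np.uint8);o[:,:400]=cv2.resize(si["frame"][100:250,240:390],(400,400));o[:250,400:]=cv2.resize(w["frame"],(400,250))
cv2.imwrite("pics/p3.png",o[:,:,::-1])
E
```

```text
t 18.8 pos [564.8 -44.1 140.1] yaw -85.7 q6 1.3 delta [-3.8 -0.4  6.1] turn -0.2
F [-4.7 -0.2 -2.5] M [ 0.  1. -0.] w 0.0392 40.8
```

View pics/p3.png

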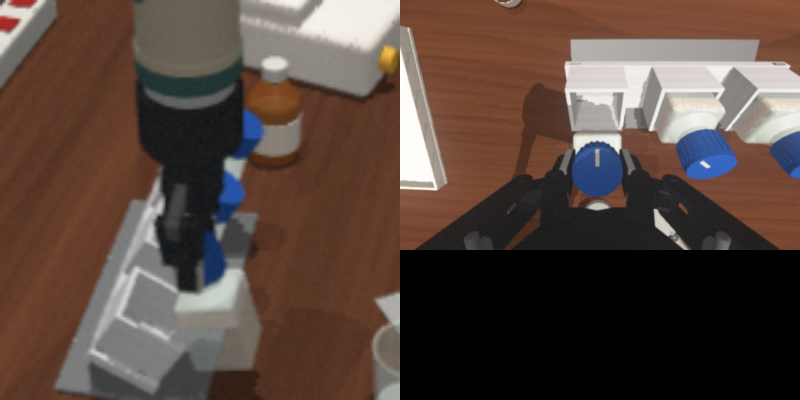

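The bottle now stands nearly upright in the wrist view, with its cap top facing the camera at (597,165). I'll carry it to the tray.

{"fn": "apply_moves", "kwargs": {"deltas": [30,-20,0,-10,0,30,-35,0,-40,0,30,-35,0,-60,0,30,-10,-35,-60,1,30,15,-75,-60,2,30,30,-115,-60,2.5,30,40,-155,-60,2.5,30,50,-195,-60,2.5,30,60,-235,-60,2.5,30,68,-275,-60,2.5,30,68,-310,-60,2.5,30,68,-329,-60,2.5]}}

```text
clock: 19.9
position: [0.6095, 0.2955, 0.2004]
ee_rot: [-0.003, 1.0, 0.017, 0.003]
contact_force: [0.3, 0.2, -1.6]
width: 0.0388
gripper_force: 40.9
```

```bash
python3 d.py 0.608 0.289 0.115 -88; python3 - <<'E'
from h import *
si=get_image("side");w=get_image("wrist");t=get_image("top")
o=np.zeros((600,800,3),np.uint8);o[:,:500]=cv2.resize(si["frame"][160:400,140:340],(500,600));o[:188,500:]=cv2.resize(w["frame"],(300,188));o[200:600,500:]=cv2.resize(t["frame"][120:280,110:230],(300,400))
cv2.imwrite("pics/p4.png",o[:,:,::-1])
E
```

```text
t 19.9 pos [609.5 295.5 200.4] yaw -88.1 q6 1.88 delta [-2.3  6.9 85.3] turn -0.1
F [ 0.3  0.2 -1.6] M [ 0.  -0.  -0.1] w 0.0388 40.9
```

View pics/p4.png

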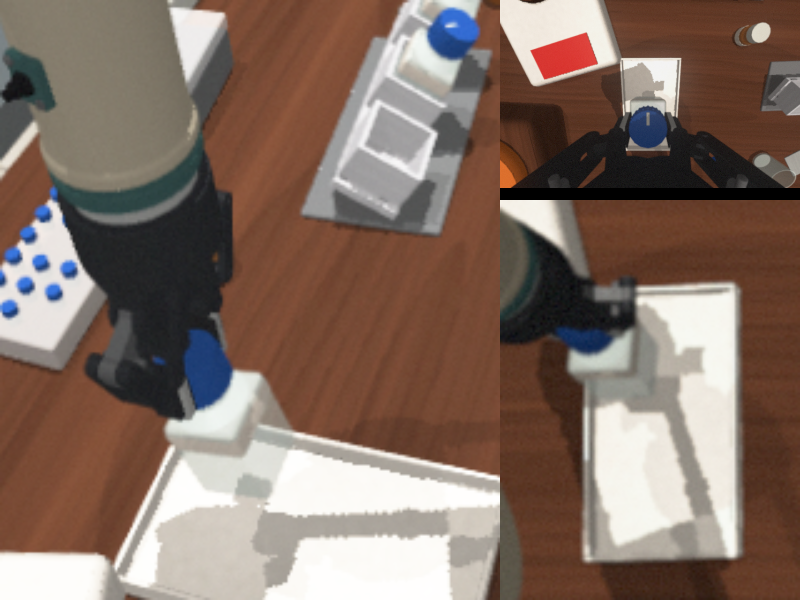

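```bash
cat > tilt.py <<'E'
from h import *
s=get_state();p=np.array(s["position"]);ims={n:get_image(n) for n in("side","top","wrist")}
# where would body mid (57 below cap top, 43 below cap centre) be for lean th (deg, + = cap to +x)?
for n,im in ims.items():
    r=place_of("bottle_a_mid",im)
    r=[q for q in r if np.linalg.norm(proj(im,p-[0,0,.045])-q["point"])<60]
    if not r: print(n,"none");continue
    q=r[0]["point"]
    best=min(np.arange(-40,41),key=lambda th:np.linalg.norm(proj(im,p-[0,0,.003]-.043*np.array([np.sin(np.radians(th)),0,np.cos(np.radians(th))]))-q))
    print(n,np.round(q,1),r[0]["score"],"proj vertical",proj(im,p-[0,0,.046]).round(1),"lean+x",best)
E
python3 tilt.py
```

```text
side [230.3 325.4] 0.56 proj vertical [222.8 321.3] lean+x 18
top [154.8 177.5] 0.84 proj vertical [153.5 173.4] lean+x 11
wrist none
```

The bottle leans about 14° towards +x, so it over-rotated slightly. I'll set the low edge down, then drag −x to bring it flat.

{"fn": "apply_moves", "kwargs": {"deltas": [30,8,7,20,0,30,14,7,45,0,30,14,7,65,0,30,14,7,78,0,30,14,7,84,0,30,14,7,85,0]}}

```text
clock: 20.85
position: [0.6214, 0.2811, 0.1131]
ee_rot: [0.0, 1.0, 0.015, -0.001]
contact_force: [0.1, 0.5, -2.8]
width: 0.0387
gripper_force: 40.8
```

{"fn": "apply_moves", "kwargs": {"deltas": [30,0,0,1,0,30,0,0,2,0,30,0,0,3,0,30,0,0,3,0]}}

```text
clock: 21.18
position: [0.6223, 0.2824, 0.1126]
ee_rot: [-0.0, 1.0, 0.015, 0.001]
contact_force: [0.0, -0.2, -2.0]
width: 0.0388
gripper_force: 40.8
```

```bash
python3 d.py 0.608 0.289 0.108 -88; python3 tilt.py
```

```text
t 21.18 pos [622.3 282.4 112.6] yaw -88.2 q6 1.86 delta [-14.1  -7.1   4.5] turn -0.2
F [ 0.  -0.2 -2. ] M [-0.1 -0.  -0.1] w 0.0388 40.8
side [233.5 342.4] 0.97 proj vertical [227.  343.3] lean+x 16
top [172.3 180.3] 0.55 proj vertical [172.  174.8] lean+x 17
wrist none
```

{"fn": "apply_moves", "kwargs": {"deltas": [30,0,0,1,0,30,0,0,2,0,30,0,0,3,0,30,0,0,4,0,30,0,0,5,0,30,0,0,5,0]}}

```text
clock: 21.98
position: [0.6228, 0.2824, 0.1095]
ee_rot: [-0.0, 1.0, 0.015, 0.002]
contact_force: [-1.7, -1.2, 10.6]
width: 0.039
gripper_force: 42.1
```

{"fn": "apply_moves", "kwargs": {"deltas": [30,0,0,1,0,30,0,0,2,0,30,0,0,3,0,30,0,0,3,0]}}

```text
clock: 22.32
position: [0.6237, 0.2825, 0.1094]
ee_rot: [-0.001, 1.0, 0.016, 0.003]
contact_force: [-3.7, -2.3, 19.6]
width: 0.0388
gripper_force: 43.1
```

{"fn": "apply_moves", "kwargs": {"deltas": [30,-5,0,0,0,30,-10,0,0,0,30,-15,0,0,0,30,-20,0,0,0,30,-25,0,0,0,30,-25,0,0,0]}}

```text
clock: 22.82
position: [0.5981, 0.2818, 0.1059]
ee_rot: [-0.0, 1.0, 0.016, 0.002]
contact_force: [-1.1, -1.1, 9.4]
width: 0.0387
gripper_force: 43.3
```

```bash
python3 d.py 0.598 0.282 0.108 -88; python3 tilt.py
```

```text
t 22.82 pos [598.1 281.8 105.9] yaw -88.2 q6 1.88 delta [-0.  -0.2 -2.1] turn -0.2
F [-1.1 -1.1  9.4] M [-0.1 -0.3 -0. ] w 0.0387 43.3
side [239.9 350.4] 0.95 proj vertical [240.7 348.6] lean+x -1
top [175.8 187.4] 0.93 proj vertical [172.8 186.1] lean+x 3
wrist [314.  233.1] 0.83 proj vertical [315.5 231.2] lean+x 2
```

It's upright within a couple of degrees. I'll release, lift, and check.

{"fn": "apply_moves", "kwargs": {"deltas": [38,0,0,-1,0,42,0,0,-1,0,48,0,0,-1,0,60,0,0,-1,0,60,0,0,-1,0,60,0,0,-30,0,60,0,0,-70,0,60,0,0,-100,0,60,0,0,-100,0]}}

```text
clock: 23.87
position: [0.6002, 0.2828, 0.2107]
ee_rot: [-0.002, 1.0, 0.016, 0.006]
contact_force: [1.1, 0.4, 1.0]
width: 0.0596
gripper_force: 0.0
```

```bash
python3 d.py 0.5815 -0.234 0.21 -85.5; python3 - <<'E'
from h import *
from b import blobs
t=get_image("top");si=get_image("side")
for f,im in(("top",t),("side",si)):
    for P in([.598,.282,.119],[.598,.282,.061]): print(f,proj(im,P))
a=blobs(t,[proj(t,[.598,.282,.104])])[0];b=blobs(si,[proj(si,[.598,.282,.104])])[0]
print(a,b,tri(t,a,si,b))
for im in(t,si): print([(np.round(r["point"],1),round(r["score"],2)) for r in place_of("bottle_a_mid",im)])
E
```

```text
t 23.87 pos [600.2 282.8 210.7] yaw -88.2 q6 1.88 delta [-34.7 516.   -1.7] turn -2.7
F [1.1 0.4 1. ] M [ 0. -0. -0.] w 0.0596 0.0
top [163.7263 181.6913]
top [172.5213 186.0946]
side [235.2231 330.162 ]
side [240.5587 348.3976]
[165.8023 183.8062] [237.3413 335.1783] (array([0.5962, 0.2823, 0.105 ]), np.float64(0.0005800022878312444))
[(array([173.7, 187.2]), 0.69)]
[(array([242.9, 348.6]), 0.78)]
```

A stands upright: its cap is at (0.596, 0.282, 0.105). On to C.

{"fn": "apply_moves", "kwargs": {"deltas": [60,-35,516,0,2.7,60,-35,516,0,2.7,60,-35,516,0,2.7,60,-35,516,0,2.7,60,-35,516,0,2.7,60,-35,516,0,2.7,60,-35,516,0,2.7,60,-35,516,0,2.7,60,-35,516,0,2.7,60,-35,516,0,2.7,60,-35,516,0,2.7,60,-35,516,0,2.7]}}

```text
clock: 25.07
position: [0.5769, -0.2196, 0.2013]
ee_rot: [-0.001, 1.0, -0.008, -0.002]
contact_force: [0.9, -0.3, 0.1]
width: 0.0598
gripper_force: 0.0
```

```bash
python3 d.py 0.5815 -0.234 0.13 -85.5;python3 - <<'E'
from h import *
from b import blobs
t=get_image("top");si=get_image("side")
P=[.5835,-.2339,.1265];a=blobs(t,[proj(t,P)])[0];b=blobs(si,[proj(si,P)])[0]
print(a,b,tri(t,a,si,b))
E
```

```text
t 25.07 pos [ 576.9 -219.6  201.3] yaw -90.9 q6 1.11 delta [ 5.1 14.5 71.3] turn -5.4
F [ 0.9 -0.3  0.1] M [ 0.1 -0.   0. ] w 0.0598 0.0
[409.0278 191.9167] [328.5743 149.4177] (array([ 0.5758, -0.2192,  0.1361]), np.float64(0.006190209696896305))
```

{"fn": "apply_moves", "kwargs": {"deltas": [60,5,15,0,-5.4,60,5,15,20,-5.4,56,5,15,50,-5.4,50,5,15,70,-5.4,50,5,15,70,-5.4], "squeeze": 40}}

```text
clock: 25.58
position: [0.5791, -0.2306, 0.1271]
ee_rot: [-0.004, 0.999, 0.039, -0.006]
contact_force: [-0.5, 0.7, -0.1]
width: 0.0499
gripper_force: 0.0
```

```bash
python3 d.py 0.5815 -0.234 0.130 -85.5
```

```text
t 25.58 pos [ 579.1 -230.6  127.1] yaw -85.5 q6 1.0 delta [ 2.1  3.5 -2.9] turn -0.0
F [-0.5  0.7 -0.1] M [0. 0. 0.] w 0.0499 0.0
```

Grip C and pull it out along its axis, then bring it in front of the empty pocket C.

{"fn": "apply_moves", "kwargs": {"deltas": [46,1,3,-3,0,30,1,3,-3,0,30,1,3,-3,0,30,1,3,-3,0,30,1,3,-3,0]}}

```text
clock: 26.0
position: [0.5849, -0.2361, 0.1376]
ee_rot: [0.0, 0.999, 0.039, 0.001]
contact_force: [0.2, 1.4, -1.5]
width: 0.0382
gripper_force: 40.7
```

{"fn": "apply_moves", "kwargs": {"deltas": [30,-5,0,-9,0,30,-10,0,-17,0,30,-15,0,-26,0,30,-20,0,-35,0,30,-25,0,-43,0,30,-30,0,-52,0,30,-35,0,-61,0,30,-37,0,-80,0,30,-37,0,-100,0,30,-60,0,-100,0,30,-80,0,-100,0]}}

```text
clock: 26.92
position: [0.5048, -0.243, 0.2387]
ee_rot: [0.001, 0.999, 0.039, 0.001]
contact_force: [-0.3, 0.3, -2.4]
width: 0.0384
gripper_force: 40.8
```

```bash
python3 d.py 0.493 -0.241 0.118 -85.5; python3 tilt.py; python3 -c "
from h import *
im=get_image('side');cv2.imwrite('pics/q.png',im['frame'][:,:,::-1])"
```

```text
t 26.92 pos [ 504.8 -243.   238.7] yaw -85.5 q6 0.92 delta [-11.8  -3.2 120.6] turn 0.0
F [-0.3  0.3 -2.4] M [-0.   0.2 -0. ] w 0.0384 40.8
side none
top none
wrist none
```

C is held: the load is 2.4 N and the pads read 38 mm. Next is the push, stopping shorter than with A.

{"fn": "apply_moves", "kwargs": {"deltas": [30,-8,-2,30,0,30,-8,-2,65,0,30,-8,-2,95,0,30,-8,-2,111,0,30,-8,-2,111,0]}}

```text
clock: 27.68
position: [0.4944, -0.2393, 0.1214]
ee_rot: [-0.003, 0.999, 0.039, -0.004]
contact_force: [-1.4, -0.4, -3.0]
width: 0.0385
gripper_force: 40.9
```

```bash
python3 d.py 0.567 -0.2365 0.147 -85.5; python3 tilt.py
```

```text
t 27.68 pos [ 494.4 -239.3  121.4] yaw -85.5 q6 0.91 delta [ 72.4   2.7 -26.1] turn -0.0
F [-1.4 -0.4 -3. ] M [ 0.   0.1 -0. ] w 0.0385 40.9
side none
top none
wrist none
```

{"fn": "apply_moves", "kwargs": {"deltas": [30,16,3,0,0,30,24,3,0,0,30,30,3,-2,0,30,36,3,-4,0,30,42,3,-7,0,30,48,3,-9,0,30,54,3,-12,0,30,60,3,-15,0,30,66,3,-18,0,30,70,3,-20,0,30,70,3,-20,0]}}

```text
clock: 28.9
position: [0.5678, -0.2383, 0.1459]
ee_rot: [-0.0, 0.999, 0.039, 0.001]
contact_force: [-3.2, 0.7, -3.2]
width: 0.0386
gripper_force: 40.6
```

```bash
python3 d.py 0.498 0.285 0.205 -88; python3 - <<'E'
from h import *
si=get_image("side");w=get_image("wrist");t=get_image("top")
o=np.zeros((450,800,3),np.uint8);o[:,:450]=cv2.resize(si["frame"][90:210,260:380],(450,450));o[:219,450:]=cv2.resize(w["frame"],(350,219));o[219:,450:650]=cv2.resize(t["frame"][140:240,340:427],(200,231))
cv2.imwrite("pics/p5.png",o[:,:,::-1])
E
```

```text
t 28.9 pos [ 567.8 -238.3  145.9] yaw -85.5 q6 0.98 delta [ -28.6 -527.2  -59.1] turn 2.5
F [-3.2  0.7 -3.2] M [0.2 0.7 0. ] w 0.0386 40.6
```

View pics/p5.png

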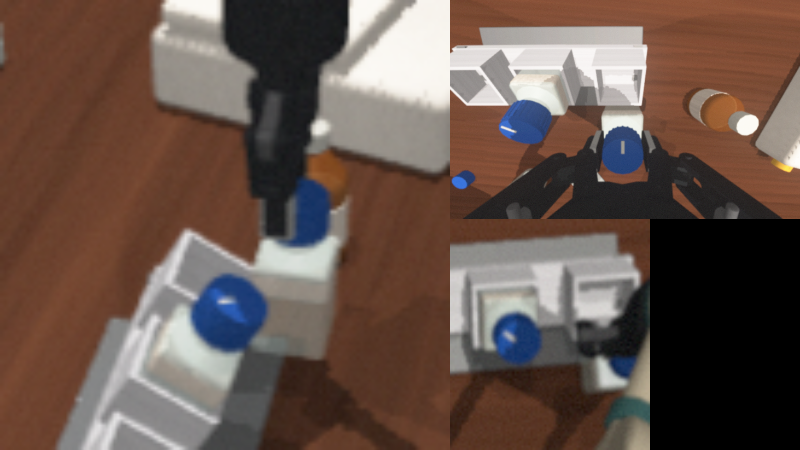

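C is near upright and B is untouched. I lift it high and carry it to the tray's near half.

{"fn": "apply_moves", "kwargs": {"deltas": [30,-20,0,-10,0,30,-45,0,-40,0,30,-65,0,-75,0,30,-65,0,-115,0,30,-65,-20,-150,0,30,-60,-60,-150,1,30,-55,-100,-150,2,30,-50,-140,-150,2.5,30,-45,-180,-150,2.5,30,-40,-220,-150,2.5,30,-35,-260,-150,2.5,30,-29,-300,-150,2.5]}}

```text
clock: 30.05
position: [0.5154, 0.0603, 0.2968]
ee_rot: [-0.0, 1.0, 0.017, 0.003]
contact_force: [1.2, 0.4, -2.9]
width: 0.0384
gripper_force: 41.2
```

```bash
python3 d.py 0.498 0.285 0.205 -88
```

```text
t 30.05 pos [515.4  60.3 296.8] yaw -88.1 q6 1.52 delta [ -10.3 -225.2   91.8] turn -0.1
F [ 1.2  0.4 -2.9] M [-0.  -0.1 -0. ] w 0.0384 41.2
```

{"fn": "apply_moves", "kwargs": {"deltas": [30,-5,-40,0,0,30,-10,-80,0,0,30,-10,-120,0,0,30,-10,-160,0,0,30,-10,-200,10,0,30,-10,-225,40,0,30,-10,-225,75,0,30,-10,-225,92,0,30,-10,-225,120,0,30,-10,-225,145,0,30,-10,-225,155,0,30,-10,-225,155,0]}}

```text
clock: 31.05
position: [0.4958, 0.2825, 0.1386]
ee_rot: [0.0, 1.0, 0.017, -0.001]
contact_force: [-1.3, -0.6, -2.9]
width: 0.0386
gripper_force: 41.4
```

```bash
python3 d.py 0.498 0.285 0.12 -88; sed -i 's/\[0,0,.003\]/[0,0,.008]/' tilt.py; python3 tilt.py
```

```text
t 31.05 pos [495.8 282.5 138.6] yaw -88.0 q6 1.93 delta [ 2.3 -2.4 18.6] turn -0.0
F [-1.3 -0.6 -2.9] M [-0.1  0.1 -0. ] w 0.0386 41.4
side [241.6 348.8] 0.83 proj vertical [296.1 354.5] lean+x -40
top [172.4 186.6] 0.82 proj vertical [165.8 231.9] lean+x -40
wrist none
```

{"fn": "apply_moves", "kwargs": {"deltas": [30,0,0,8,0,30,0,0,14,0,30,0,0,17,0,30,0,0,19,0,30,0,0,20,0,30,0,0,20,0]}}

```text
clock: 31.85
position: [0.4964, 0.2827, 0.1202]
ee_rot: [0.0, 1.0, 0.017, -0.0]
contact_force: [0.5, 0.5, -2.5]
width: 0.0385
gripper_force: 41.4
```

```bash
python3 d.py 0.498 0.285 0.112 -88; python3 - <<'E'
from h import *
s=get_state();p=np.array(s["position"])
for n in("side","top","wrist"):
    im=get_image(n)
    for th in(-15,0,15):
        print(n,th,proj(im,p-[0,0,.009]-.043*np.array([np.sin(np.radians(th)),0,np.cos(np.radians(th))])).round(0),end=" ")
    print([(np.round(r["point"],1),round(r["score"],2)) for r in place_of("bottle_c_mid",im)])
E
```

```text
t 31.85 pos [496.4 282.7 120.2] yaw -88.0 q6 1.93 delta [ 1.7 -2.3  8.2] turn -0.0
F [ 0.5  0.5 -2.5] M [-0.  0.  0.] w 0.0385 41.4
side -15 [290. 360.] side 0 [297. 362.] side 15 [303. 363.] [(array([297.9, 360.4]), 0.63)]
top -15 [169. 227.] top 0 [169. 232.] top 15 [169. 237.] [(array([170. , 231.6]), 0.65), (array([394.8, 300.1]), 0.65)]
wrist -15 [316. 213.] wrist 0 [316. 227.] wrist 15 [315. 243.] [(array([315.1, 233.5]), 0.69)]
```

C is within about 5° of upright. I lower it slowly to contact.

{"fn": "apply_moves", "kwargs": {"deltas": [30,0,0,1,0,30,0,0,2,0,30,0,0,3,0,30,0,0,4,0,30,0,0,5,0,30,0,0,6,0,30,0,0,6,0]}}

```text
clock: 32.73
position: [0.4975, 0.283, 0.1155]
ee_rot: [-0.0, 1.0, 0.017, 0.001]
contact_force: [1.4, -1.0, 3.0]
width: 0.0384
gripper_force: 42.0
```

{"fn": "apply_moves", "kwargs": {"deltas": [30,0,0,1,0,30,0,0,2,0,30,0,0,3,0,30,0,0,3,0]}}

```text
clock: 33.07
position: [0.4996, 0.2833, 0.1149]
ee_rot: [-0.001, 1.0, 0.017, 0.004]
contact_force: [1.2, -1.1, 14.1]
width: 0.0385
gripper_force: 43.1
```

Firm contact at 14 N. I release gently and lift clear.

{"fn": "apply_moves", "kwargs": {"deltas": [37,0,0,-2,0,40,0,0,-2,0,44,0,0,-2,0,60,0,0,-2,0,60,0,0,-2,0,60,0,0,-30,0,60,0,0,-70,0,60,0,0,-110,0,60,0,0,-150,0,60,0,0,-150,0]}}

```text
clock: 33.9
position: [0.5003, 0.2845, 0.2699]
ee_rot: [-0.003, 1.0, 0.017, 0.007]
contact_force: [1.2, 0.0, 1.2]
width: 0.0601
gripper_force: 0.0
```

```bash
python3 d.py 0.498 0.285 0.112 -88; python3 - <<'E'
from h import *
from b import blobs
t=get_image("top");si=get_image("side");w=get_image("wrist")
for P in([.499,.283,.104],[.597,.282,.104],[.5759,-.1385,.1266]):
    a=blobs(t,[proj(t,P)])[0];b=blobs(si,[proj(si,P)])[0];print(a,b,tri(t,a,si,b))
o=np.zeros((560,800,3),np.uint8);o[:,:400]=cv2.resize(si["frame"][120:400,180:380],(400,560));o[:250,400:]=cv2.resize(t["frame"][140:290,130:370],(400,250));o[250:500,400:]=cv2.resize(w["frame"],(400,250))
cv2.imwrite("pics/end.png",o[:,:,::-1])
E
```

```text
t 33.9 pos [500.3 284.5 269.9] yaw -88.0 q6 1.93 delta [ -4.5   0.2 157.9] turn -0.0
F [1.2 0.  1.2] M [ 0.  -0.   0.1] w 0.0601 0.0
[163.231  231.8881] [295.815  351.7193] (array([0.4952, 0.2839, 0.1043]), np.float64(5.838206455396281e-06))
[165.4967 183.0066] [237.4362 334.8308] (array([0.5968, 0.2824, 0.1061]), np.float64(0.0012514206705125813))
[368.8    191.4451] [320.8627 172.902 ] (array([ 0.5754, -0.1396,  0.126 ]), np.float64(5.513022206621136e-06))
```

View pics/end.png

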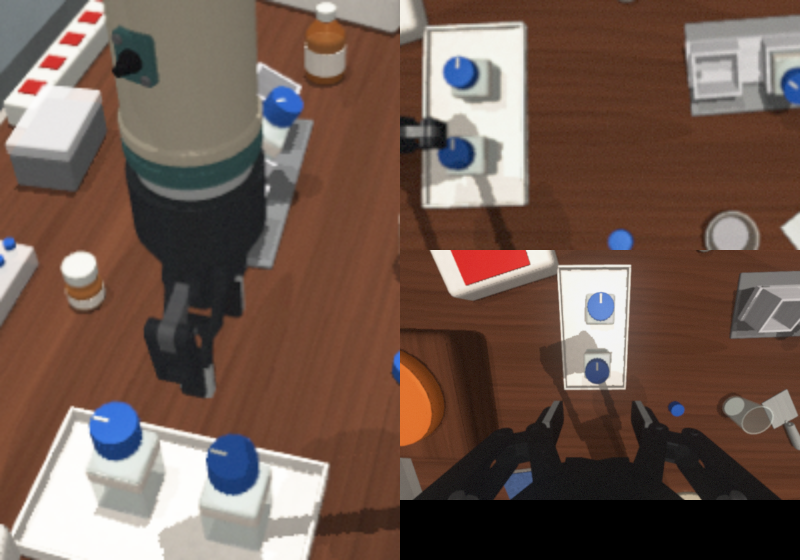

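Both bottles stand upright in the tray, with their caps at about (115,425) and (232,460) in the side crop and the lines square to the bodies. B is within 1 mm of where it started.

```bash
python3 -c "
from rig import *
print(sign_off())"
```

```text
the job is handed in; nothing more can be done
None
```

I screwed the loose caps on bottles A and C down to their stops, set both bottles upright in the tray, left the already-tight B in its pocket, and handed the job in at about 34 s; no verdict came back.

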